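# Latch a fresh filter cassette into the bench fume extractor

## Task

Put the slim fresh filter cassette into the slot in the top of the fume extractor, press it down until its push-push latch catches, let go and make sure that it stays down; if it pops back up, press again. How deep the latch catches is not known, so feel for it and press gently: the cassette must never be forced against the extractor with more than 20 N. Leave everything else on the bench where it is.

Things in the scene. Friction and masses are not known exactly. Their poses are not given: they have to be found in the camera images.
- filter_mid (a point): Fresh filter cassette, loose, slim, grey plastic, pleated white paper on both broad sides, 0.24 to 0.39 kg, standing on the mat on its narrow foot. Point at its centre, 52 mm above its underside (104 mm tall in all). Body 32 mm thick (x), 130 mm long (y), 80 mm high, with a wider cap on top. z up. The same either way round.
- cap_top (a point): Middle of the top face of the cassette's cap. The cap is 40 mm thick (x), 140 mm long (y) and 24 mm high and overhangs the body by 4 to 5 mm all round; its underside is 80 mm above the cassette's underside. Grip the cassette here, across the 40 mm.
- extractor: Fume extractor, fixed: white plastic bench machine 200 mm deep (x), 300 mm wide (y), 150 mm high, flat deck on top. Origin under its centre, front at -x. A hose collar 64 mm wide stands on the deck 20 mm to +x and 105 mm to +y of the centre; the thick hose arches from it to +y, up to 125 mm above the deck, to a flared hood.
- slot (a point): Centre of the filter slot, in the plane of the extractor's deck; x away from the machine's front, y along the slot, z up. It takes the cassette upright, either way round: 35 mm (x) by 133 mm (y), 1.5 mm of room each side of the body, with 4 mm 45-degree bevels round its mouth. 35 mm from the machine's centre towards -y.
- ejector (a point): Middle of the top of the sprung ejector plate in the slot, 40 mm below the deck when up: the cap's underside is then 40 mm above the deck. Pressing the cap takes 1 to 8 N; the push-push latch trips with that gap at 2 to 14 mm, hidden, different each time; just below a buffer adds 20 N per mm. Let go, it rises 6 to 8 mm and stays, or fully if not tripped. A second full press frees it.
- prefilter: Bystander: square coarse pre-filter block 100 x 100 x 45 mm with a grid on top, lying flat on the mat, no cap; not the one to fit. Origin under its centre. Leave it.
- flux_bottle: Bystander: small bottle 28 mm wide, 68 mm high. Origin under its centre. Leave it.
- helping_hands: Bystander: helping-hands stand, base 90 x 60 mm, rod and 140 mm cross bar up to 116 mm high. Origin under the base's centre. Leave it.
- solder_reel: Bystander: solder reel on a holder, 90 x 70 mm, 83 mm high. Origin under its centre. Leave it.
- cutters: Bystander: side cutters 125 mm long lying flat. Origin under the middle. Leave them.
- screwdriver: Bystander: screwdriver lying flat. Leave it.
- circuit_board: Bystander: small circuit board 80 x 55 mm, up to 14 mm high, lying flat. Origin under its centre. Leave it.
Not all that is in view belongs to the job. What is shaped like the part that bears filter_mid but blue is not meant.

How it is judged:
By the outcome, as a careful person would: the job done as asked, in the order asked, and still so for the second after the job is handed in, with the robot touching nothing.
It also fails if it takes over 48 s, if anything falls off the work surface, if the arm or the gripper's body presses on something with over 40 N, if the wrist force passes 120 N, or if a joint passes its speed limit or range.

## Robot

A 6-joint arm with a two-finger parallel gripper is mounted at the origin on the work surface. World frame = base frame: x ahead of the robot, y to its left, z up, the work surface at z = 0. Lengths are in m, angles in rad, forces in N, time in s.
With the tool pointing down it reaches from about 0.275 to 0.85 m from the base axis. Payload 5.2 kg.
Tool frame: the origin (TCP) lies at the very end of the fingers, on their centre line; the grasp point (between the pads) lies 19 mm behind it; z points along the fingers, x is the direction in which the jaws open and shut, and the axes are right-handed (so a half turn about z gives the same grasp; the last joint's range is limited). The gripper opens to 85 mm and grips with 20 to 120 N. Pads are 22 mm wide; open, the fingers measure 114 mm over their backs; the gripper's body (76 mm by 85 mm) begins 54 mm behind the grasp point. The pads swing forward as they close: fully open they stand 13 mm farther back than shut.
Start: joints at [-1.382, 0.259, 1.535, -0, 1.348, -0.203], TCP at [0.21, -0.508, 0.231] pointing down, gripper open.
Joint ranges: [-3.14, 3.14], [-0.91, 2.08], [0.19, 2.58], [-1.22, 4.36], [0.22, 2.71], [-3.12, 3.12]. Speed limits (rad/s): [2.57, 2.57, 3.14, 3.14, 3.14, 3.14].

## Interface

Orientations are given as a 3x3 rotation matrix whose columns are the frame's x, y, z axes.
In Python, from station import r gives the robot as it stands.
- The arm moves only by the shell command python3 -m creep 'ROWS' [OPENING]. ROWS is JSON, a list that holds one entry, the list of rows, each a list of 4 numbers: the shift along the tool's x, y, z in m, then the turn about the tool's z in rad. A call has 1 to 12 rows; each row shifts and turns the commanded pose from where the row before left it, along the tool's axes as they then stand; what a row does not reach is not made up. A row lasts 1/8 s, in which the tool goes at most 62.5 mm and 10.7 degrees, less where a joint would pass 70% of its speed; a pose out of reach is approached as far as the arm can. A call with a gripper value outside its range is refused whole. OPENING is the opening, from 0 (shut) to 1 (fully open), set as the call begins (- or left out, the last holds). The fingers move at their own pace and stop on an object; the grip force is fixed at half the most. Time passes only in rows, so rows that do not move let the fingers close. It gives the time, the measured TCP pose, the force and the opening at its end, in the units of the state.
- r.get_obs(): the state, without advancing time (a new reading comes with each control period).
- r.get_image(name): name is "scene" or "top" or "wrist"; returns the picture (384x512x3 uint8, red, green, blue); there is no depth.
- r.camera_info(name): a dict with "mtx" (3x3 intrinsics, pixels), "view" (4x4, takes a point from world to camera coordinates). Camera axes: x right, y up, looking along -z (the intrinsics and any distortion apply to the point x, -y, -z); pixel columns grow to the right and rows downward; lengths in m; the calibration is good to about 2 mm. A picture is of the moment at which its call begins: read the wrist's pose just before it. camera_info takes no time and is no camera call; for the wrist camera it gives the pose at the moment of the call.
- r.finish_job(): hands the job in, once; it reports no verdict.
The state is a dict: "time": time; "q": joint angles; "dq": joint speeds; "joint_torque": joint torques, N m; "tcp_pos": TCP position; "tcp_rot": TCP orientation; "wrist_force": force on the tool from outside, world axes, zero at the start; "moment": the same for the moment, N m; "grip_width": opening from 0.0 (shut) to 1.0 (fully open).
Only numpy, scipy, OpenCV 4.12 (cv2) and the standard library are available. Lean on these libraries where they do the work, as an engineer would, in place of code of your own. Each camera call takes 0.05 s, during which the arm holds its last target.

## Working session

There is one attempt and no reset: what is moved stays moved. The work goes in short steps, Python scripts to look and compute and a shell command to move; the robot and the scene stay as the last step left them, time stands still between calls to the robot, and variables do not carry over. Pictures are saved under pics/ and viewed, and the job is handed in when it is done.

```bash
ls; mkdir -p pics; python3 - <<'E'
from station import r
import cv2,numpy as np
o=r.get_obs()
for k in o: print(k,np.round(o[k],3).tolist())
for n in ["scene","top","wrist"]:
    c=r.camera_info(n); print(n,np.round(c["mtx"],2).tolist(),np.round(c["view"],4).tolist(),[k for k in c])
    cv2.imwrite(f"pics/{n}0.png",r.get_image(n)[:,:,::-1])
E
```

```text
pics
time 0.0
q [-1.382, 0.259, 1.536, -0.0, 1.348, -0.203]
dq [0.0, 0.001, 0.001, -0.001, 0.0, -0.001]
joint_torque [0.001, -44.603, -29.057, -0.0, 0.012, -0.0]
tcp_pos [0.21, -0.508, 0.23]
tcp_rot [[0.382, -0.924, -0.0], [-0.924, -0.382, 0.002], [-0.002, -0.0, -1.0]]
wrist_force [0.569, -0.341, -0.071]
moment [0.01, 0.039, -0.023]
grip_width 1.004
scene [[466.07, 0.0, 250.9], [0.0, 466.07, 194.14], [0.0, 0.0, 1.0]] [[0.5435, 0.8394, 0.0005, -0.1138], [-0.6777, 0.4385, 0.5903, 0.4149], [0.4953, -0.3211, 0.8072, -1.7868], [0.0, 0.0, 0.0, 1.0]] ['mtx', 'view']
top [[389.98, 0.0, 253.97], [0.0, 389.98, 197.21], [0.0, 0.0, 1.0]] [[-0.0084, -1.0, 0.0027, -0.2522], [0.9973, -0.0082, 0.0736, -0.5912], [-0.0736, 0.0033, 0.9973, -1.2071], [0.0, 0.0, 0.0, 1.0]] ['mtx', 'view']
wrist [[294.67, 0.0, 259.26], [0.0, 294.67, 194.93], [0.0, 0.0, 1.0]] [[0.3826, -0.9239, -0.0016, -0.5482], [0.8824, 0.3659, -0.2958, 0.0396], [0.2739, 0.1118, 0.9553, -0.3794], [0.0, 0.0, 0.0, 1.0]] ['mtx', 'view']
```

View pics/scene0.png

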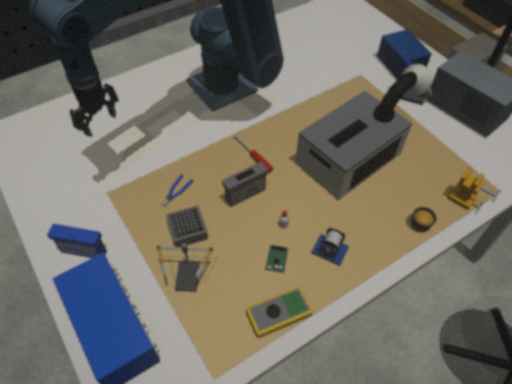

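View pics/top0.png

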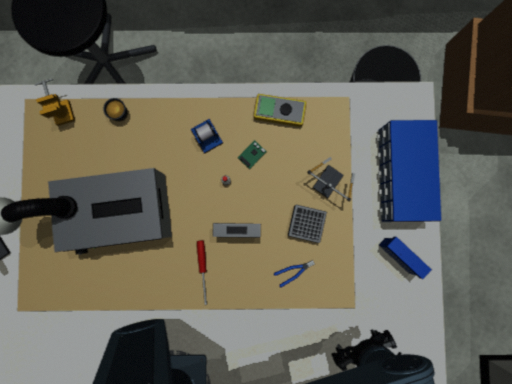

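View pics/wrist0.png

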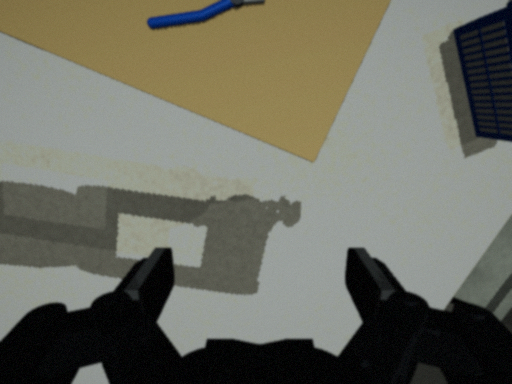

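The scene view shows three things that could be taken for the cassette:
- The grey slim cassette is at scene (245,184), top (237,230).
- The blue look-alike is at scene (77,240), top (405,257), off the mat.
- The square pre-filter is at top (308,224).

By the description I choose the grey one. The extractor slot is at top (118,208). Next I'll take close crops.

```bash
python3 - <<'E'
import cv2
a=cv2.imread('pics/top0.png'); 
c=cv2.resize(a[205:255,195:280],None,fx=8,fy=8,interpolation=cv2.INTER_CUBIC); cv2.imwrite('pics/c1.png',cv2.convertScaleAbs(c,alpha=1.6))
c=cv2.resize(a[160:260,40:180],None,fx=5,fy=5,interpolation=cv2.INTER_CUBIC); cv2.imwrite('pics/c2.png',cv2.convertScaleAbs(c,alpha=1.6))
a=cv2.imread('pics/scene0.png'); 
c=cv2.resize(a[155:215,210:285],None,fx=8,fy=8,interpolation=cv2.INTER_CUBIC); cv2.imwrite('pics/c3.png',cv2.convertScaleAbs(c,alpha=1.6))
E
```

```text
(no output)
```

View pics/c1.png

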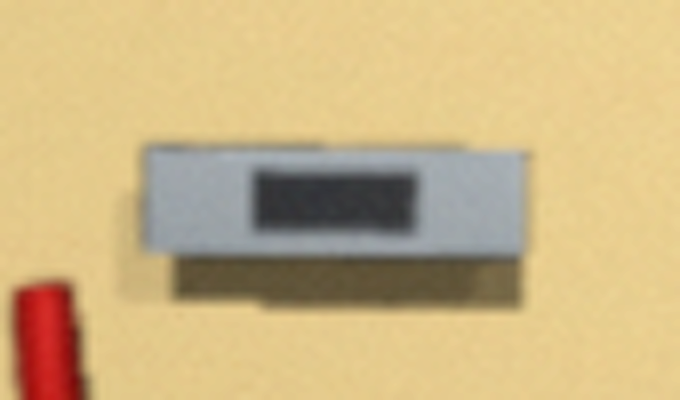

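View pics/c2.png

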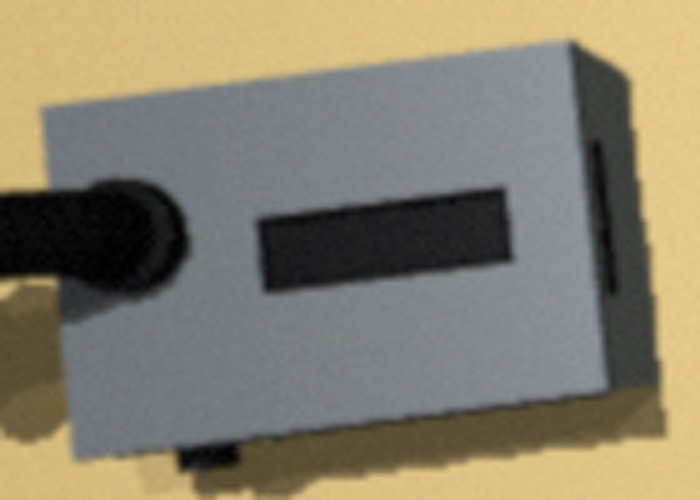

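View pics/c3.png

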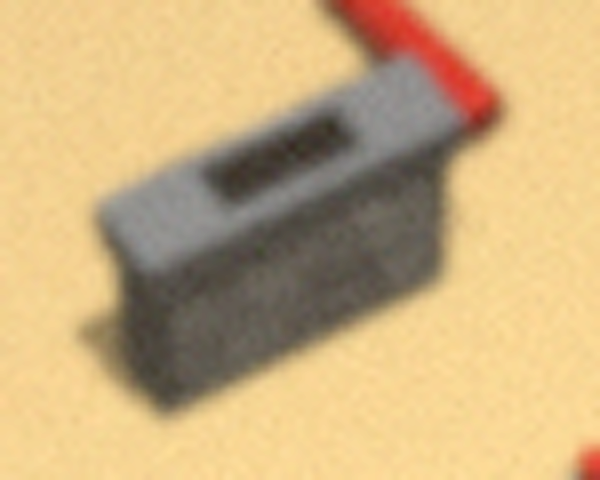

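The crop confirms a grey capped cassette standing upright, with pleats on its broad side and no blue. Its cap corners are in c1 at (145,146), (527,150), (523,253) and (145,251). The slot corners are in c2.

```bash
cat > h.py <<'E'
import numpy as np
def back(ci,px,z):
    K=np.array(ci["mtx"]);V=np.array(ci["view"]);R=V[:3,:3];t=V[:3,3];c=-R.T@t
    px=np.atleast_2d(px).astype(float)
    d=np.c_[(px[:,0]-K[0,2])/K[0,0],-(px[:,1]-K[1,2])/K[1,1],-np.ones(len(px))]@R
    return c+d*((z-c[2])/d[:,2])[:,None]
def proj(ci,P):
    K=np.array(ci["mtx"]);V=np.array(ci["view"]);p=np.atleast_2d(P)@V[:3,:3].T+V[:3,3]
    return np.c_[K[0,0]*p[:,0]/-p[:,2]+K[0,2],K[1,1]*-p[:,1]/-p[:,2]+K[1,2]]
def rep(n,ci,px,z):
    P=back(ci,px,z); m=P.mean(0); L=[np.linalg.norm(P[i]-P[(i+1)%4]) for i in range(4)]
    d=(P[1]-P[0])+(P[2]-P[3]); 
    print(n,np.round(m,4),"sides",np.round(L,4),"dir01",np.degrees(np.arctan2(d[1],d[0])).round(2))
    return P
E
python3 - <<'E'
from h import *
from station import r
ci=r.camera_info("top")
f=lambda p,s,x0,y0:(np.array(p)+.5)/s-.5+[x0,y0]
rep("cap",ci,f([(145,146),(527,150),(523,253),(145,251)],8,195,205),0.106)
rep("slot",ci,f([(257,218),(506,188),(512,262),(265,292)],5,40,160),0.152)
rep("deck",ci,f([(43,107),(572,41),(608,390),(75,460)],5,40,160),0.152)
cs=r.camera_info("scene")
P=rep("capS",cs,f([(100,210),(405,52),(490,118),(155,270)],8,210,155),0.106)
E
```

```text
cap [ 0.4886 -0.2049  0.106 ] sides [0.1395 0.0375 0.1377 0.0382] dir01 -90.94
slot [0.5534 0.1295 0.152 ] sides [0.1406 0.0419 0.1391 0.042 ] dir01 -83.55
deck [0.549  0.1632 0.152 ] sides [0.3001 0.1981 0.2986 0.1994] dir01 -83.15
capS [ 0.4895 -0.1997  0.106 ] sides [0.1372 0.0454 0.1436 0.0349] dir01 88.97
```

Both measurements fit the known sizes. The cap comes out at about 139×38 mm and the deck at 300×199 mm. The cassette yaw is about -1° and the extractor yaw about +6.7°. Now I'll translate above the cassette and then turn -1.161 rad, so the jaws close across the 40 mm.

```bash
python3 -m creep '[[[-0.0216,-0.0467,0,0],[-0.0216,-0.0467,0,0],[-0.0216,-0.0467,0,0],[-0.0216,-0.0467,0,0],[-0.0216,-0.0467,0,0],[-0.0216,-0.0467,0,0],[-0.0216,-0.0467,0,0],[-0.0216,-0.0467,0,0],[0,0,0,-0.166],[0,0,0,-0.166],[0,0,0,-0.166],[0,0,0,-0.166]]]' 1; python3 -m creep '[[[0,0,0,-0.166],[0,0,0,-0.166],[0,0,0,-0.165],[0,0,0,0]]]'
python3 - <<'E'
from station import r
import cv2,numpy as np
o=r.get_obs(); ci=r.camera_info("wrist"); im=r.get_image("wrist"); print(o["tcp_pos"],np.round(o["tcp_rot"],3).tolist(),o["time"],o["q"][5])
np.savez("w1.npz",mtx=ci["mtx"],view=ci["view"])
cv2.imwrite("pics/w1.png",im[:,:,::-1])
E
```

```text
time: 1.65
tcp_pos: [0.4892, -0.2057, 0.231]
tcp_rot: [[0.873, -0.488, -0.001], [-0.488, -0.873, 0.0], [-0.001, -0.0, -1.0]]
wrist_force: [0.7, 1.0, -0.1]
grip_width: 1.003
time: 2.15
tcp_pos: [0.4892, -0.2058, 0.231]
tcp_rot: [[1.0, -0.02, -0.001], [-0.02, -1.0, 0.0], [-0.001, -0.0, -1.0]]
wrist_force: [-0.4, 0.1, -0.5]
grip_width: 1.003
[ 0.4891702  -0.20581927  0.23102436] [[1.0, -0.02, -0.001], [-0.02, -1.0, 0.0], [-0.001, -0.0, -1.0]] 2.15 -0.5890773585124393
```

View pics/w1.png

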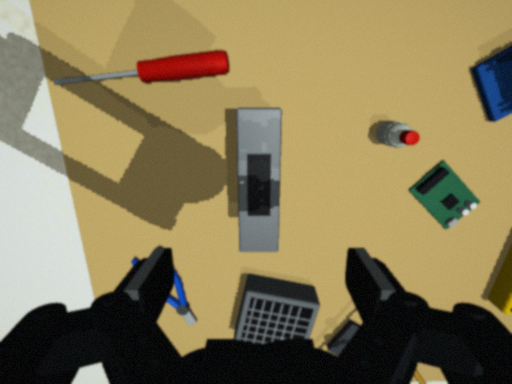

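The wrist view shows the cap upright between the fingers, with corners at about (238,108), (281,108), (278.5,250.5) and (239.5,250.5). The fingers sit either side of it.

```bash
python3 - <<'E'
import cv2,numpy as np
from h import *
a=cv2.imread('pics/w1.png'); c=cv2.resize(a[95:265,215:305],None,fx=3.4,fy=3.4,interpolation=cv2.INTER_CUBIC); cv2.imwrite('pics/c4.png',cv2.convertScaleAbs(c,alpha=1.5))
ci=np.load("w1.npz")
for z in(.104,.107): rep("cap",ci,[(238,108),(281,108),(278.5,250.5),(239.5,250.5)],z)
E
```

```text
cap [ 0.488  -0.2029  0.104 ] sides [0.0378 0.1391 0.0397 0.1391] dir01 -1.06
cap [ 0.488  -0.2021  0.107 ] sides [0.0373 0.1376 0.0393 0.1376] dir01 -1.06
```

View pics/c4.png

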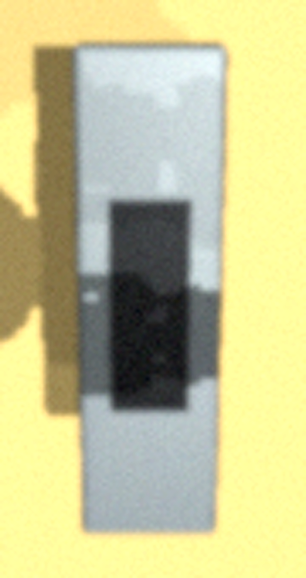

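The cap centre is at about (0.488, -0.2035), top at z≈0.104. I'll correct by 1 mm and 2 mm, descend 158 mm, and then close.

```bash
python3 -m creep '[[[-0.001,-0.002,0.03,0],[0,0,0.04,0],[0,0,0.04,0],[0,0,0.03,0],[0,0,0.018,0],[0,0,0,0]]]' 1; python3 -m creep '[[[0,0,0,0],[0,0,0,0],[0,0,0,0],[0,0,0,0],[0,0,0,0],[0,0,0,0]]]' 0; python3 -m creep '[[[0,0,0,0],[0,0,0,0]]]'
python3 - <<'E'
from station import r
import cv2
cv2.imwrite("pics/w2.png",r.get_image("wrist")[:,:,::-1])
E
```

```text
time: 2.95
tcp_pos: [0.4873, -0.2032, 0.0719]
tcp_rot: [[1.0, -0.021, -0.003], [-0.021, -1.0, 0.002], [-0.003, -0.002, -1.0]]
wrist_force: [-0.3, 0.1, 0.4]
grip_width: 0.998
time: 3.7
tcp_pos: [0.489, -0.2044, 0.0745]
tcp_rot: [[1.0, -0.018, 0.002], [-0.018, -1.0, -0.001], [0.002, 0.001, -1.0]]
wrist_force: [-1.9, 0.3, 5.6]
grip_width: 0.459
time: 3.95
tcp_pos: [0.489, -0.2043, 0.0745]
tcp_rot: [[1.0, -0.018, 0.002], [-0.018, -1.0, -0.001], [0.002, 0.001, -1.0]]
wrist_force: [-1.1, 1.1, 5.8]
grip_width: 0.463
```

View pics/w2.png

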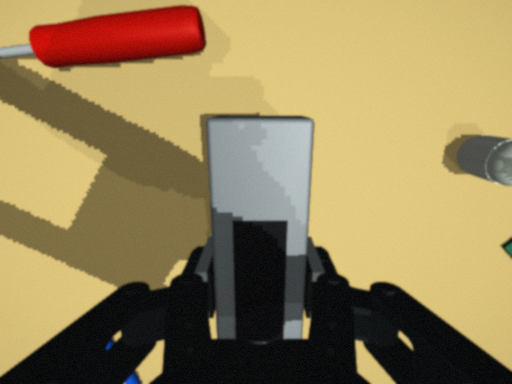

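The grip is good: the opening of 0.46 is about 39 mm, with the cap held between the pads. I'll lift 180 mm.

```bash
python3 -m creep '[[[0,0,-0.02,0],[0,0,-0.04,0],[0,0,-0.04,0],[0,0,-0.04,0],[0,0,-0.04,0],[0,0,0,0],[0,0,0,0]]]'
python3 - <<'E'
from station import r
import cv2
cv2.imwrite("pics/w3.png",r.get_image("wrist")[:,:,::-1])
cv2.imwrite("pics/s3.png",r.get_image("scene")[:,:,::-1])
E
```

```text
time: 4.88
tcp_pos: [0.4876, -0.2034, 0.2518]
tcp_rot: [[1.0, -0.018, -0.002], [-0.018, -1.0, 0.001], [-0.002, -0.001, -1.0]]
wrist_force: [-0.1, 0.1, -3.3]
grip_width: 0.458
```

View pics/w3.png

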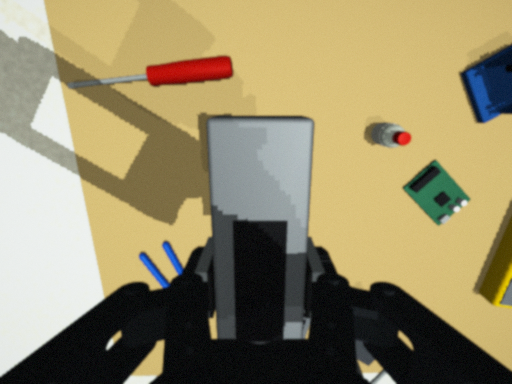

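View pics/s3.png

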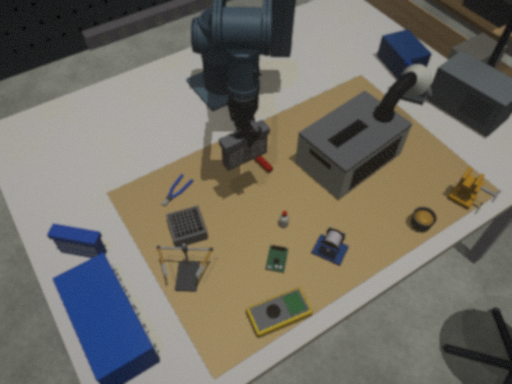

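The cassette is held: about 3.3 N, hanging straight, with the far cap edge at wrist (209–313,117). I'll move near the extractor and yaw, stopping short so the wrist camera can see the slot ahead.

```bash
python3 -m creep '[[[0.0155,-0.0453,0,0],[0.0155,-0.0453,0,0],[0.0155,-0.0453,0,0],[0.0155,-0.0453,0,0],[0,0,0,-0.068],[0,0,0,-0.067],[0,0,0,0],[0,0,0,0]]]'
python3 - <<'E'
from station import r
import cv2,numpy as np
o=r.get_obs(); ci=r.camera_info("wrist")
cv2.imwrite("pics/w4.png",r.get_image("wrist")[:,:,::-1])
print(o["tcp_pos"],o["tcp_rot"])
np.savez("w4.npz",mtx=ci["mtx"],view=ci["view"],p=o["tcp_pos"],R=o["tcp_rot"])
E
```

```text
time: 5.98
tcp_pos: [0.5532, -0.0239, 0.2523]
tcp_rot: [[0.993, 0.115, -0.002], [0.115, -0.993, 0.0], [-0.002, -0.001, -1.0]]
wrist_force: [0.3, 0.1, -4.0]
grip_width: 0.457
[ 0.55324808 -0.02393663  0.25234438] [[ 9.93347235e-01  1.15145124e-01 -1.69417390e-03]
 [ 1.15146024e-01 -9.93348477e-01  4.43650838e-04]
 [-1.63182084e-03 -6.35776723e-04 -9.99998466e-01]]
```

View pics/w4.png

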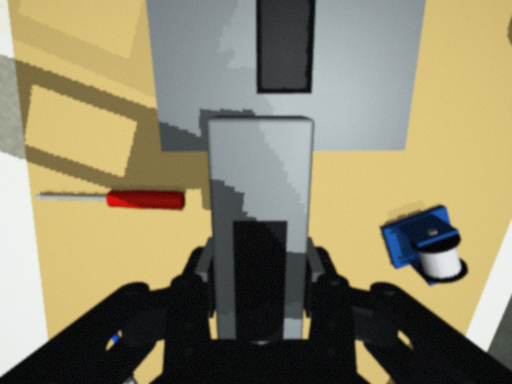

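The slot is ahead, with its near edge at row ~92 and columns 258–312, and it is nearly parallel to the cap. I'll crop to measure.

```bash
python3 - <<'E'
import cv2
a=cv2.imread('pics/w4.png'); c=cv2.resize(a[0:150,190:330],None,fx=4,fy=4,interpolation=cv2.INTER_CUBIC); cv2.imwrite('pics/c5.png',cv2.convertScaleAbs(c,alpha=1.8))
E
```

```text
(no output)
```

View pics/c5.png

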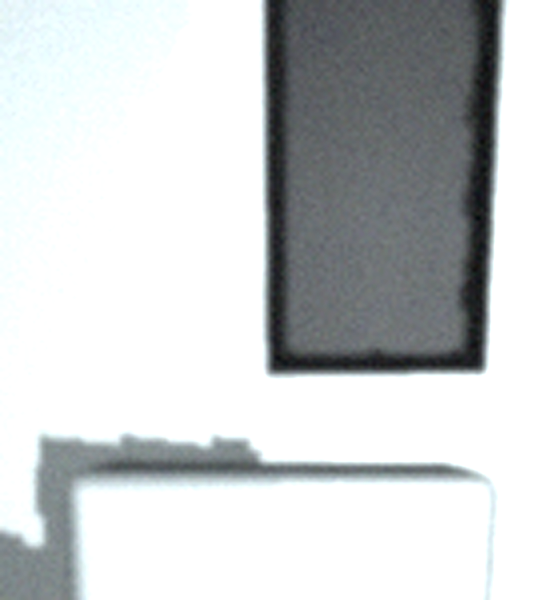

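```bash
python3 - <<'E'
from h import *
d=np.load("w4.npz"); R=d["R"];p=d["p"]
V=d["view"]; c=-V[:3,:3].T@V[:3,3]; print("cam in tool",R.T@(c-p))
T=lambda P:np.round((P-p)@R,4).tolist()
for z in(.150,.153):
    P=back(d,[(257.5,93),(311.3,93),(256.5,0),(315.75,0)],z); print(z,np.round(P,4).tolist()); print("tool",T(P))
for z in(.030,.032):
    P=back(d,[(209.5,118),(313,118)],p[2]+z);print("capfar tool",T(P))
P=back(d,[(215,338),(302,338)],p[2]+.031);print("cap near tool",T(P))
E
```

```text
cam in tool [-0.00108428 -0.07630054 -0.14268718]
0.15 [[0.5409, 0.0595, 0.15], [0.5829, 0.0644, 0.15], [0.5329, 0.1226, 0.15], [0.5754, 0.1275, 0.15]]
tool [[-0.0025, -0.0843, 0.1024], [0.0398, -0.0843, 0.1023], [-0.0032, -0.1478, 0.1024], [0.0396, -0.1478, 0.1024]]
0.153 [[0.5409, 0.0594, 0.153], [0.5824, 0.0643, 0.153], [0.533, 0.1217, 0.153], [0.575, 0.1266, 0.153]]
tool [[-0.0025, -0.0842, 0.0994], [0.0393, -0.0842, 0.0993], [-0.0031, -0.1469, 0.0994], [0.0391, -0.147, 0.0994]]
capfar tool [[-0.0195, -0.0712, -0.0299], [0.0188, -0.0712, -0.03]]
capfar tool [[-0.0192, -0.0713, -0.0319], [0.0185, -0.0713, -0.032]]
cap near tool [[-0.0217, 0.0283, -0.031], [0.0189, 0.0282, -0.031]]
```

The visible slot edge is the outer bevel (43 mm). In the tool frame the slot centre is at (+0.0185, -0.1547) and the cap centre at (-0.0004, -0.0012). The top camera gives the same relative offset to within 0.6 mm. I'll move over the slot, still 25 mm clear above the deck.

```bash
python3 -m creep '[[[0.0047,-0.0384,0,0],[0.0047,-0.0384,0,0],[0.0048,-0.0384,0,0],[0.0048,-0.0383,0,0],[0,0,0,0],[0,0,0,0],[0,0,0,0]]]'
python3 - <<'E'
from station import r
from h import *
import cv2,numpy as np
o=r.get_obs(); R=o["tcp_rot"];p=o["tcp_pos"];ci=r.camera_info("wrist")
w=r.get_image("wrist");t=r.get_image("top");s=r.get_image("scene")
cv2.imwrite("pics/w5.png",w[:,:,::-1])
g=lambda a:cv2.convertScaleAbs(cv2.resize(a[:,:,::-1],None,fx=4,fy=4,interpolation=cv2.INTER_CUBIC),alpha=1.6)
cv2.imwrite("pics/s5.png",g(s[75:205,280:430]))
print(p,R[:,0])
np.savez("w5.npz",mtx=ci["mtx"],view=ci["view"],p=p,R=R)
E
```

```text
time: 6.9
tcp_pos: [0.5547, 0.1298, 0.2532]
tcp_rot: [[0.993, 0.115, -0.0], [0.115, -0.993, -0.0], [-0.0, 0.0, -1.0]]
wrist_force: [-0.3, 0.2, -3.8]
grip_width: 0.459
[0.55467677 0.12975514 0.2532217 ] [ 9.93333326e-01  1.15277371e-01 -1.78041302e-04]
```

View pics/w5.png

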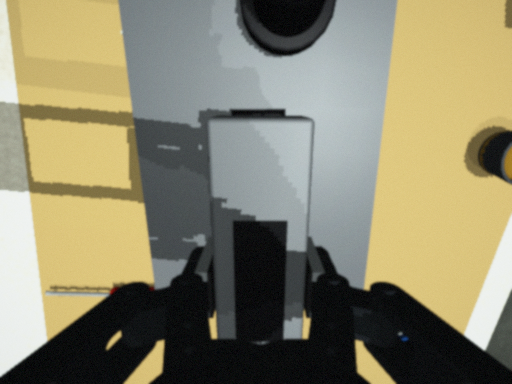

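View pics/s5.png

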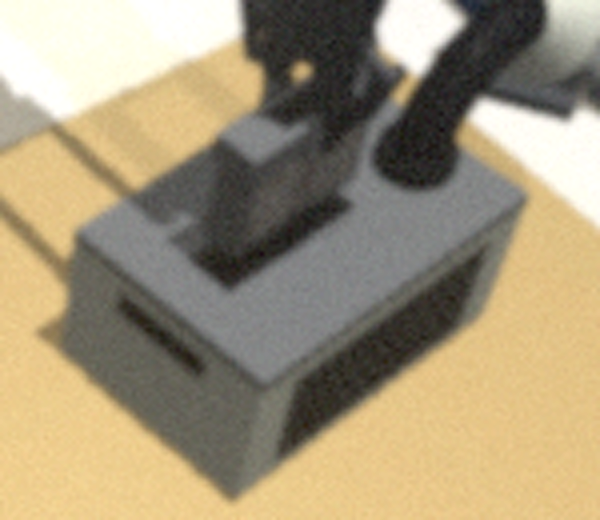

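The cassette is over the slot. The far slot edge peeks out behind the cap at wrist (231–285, 110), which gives an independent check.

```bash
python3 - <<'E'
from h import *
import cv2
a=cv2.imread('pics/w5.png'); c=cv2.resize(a[95:135,200:325],None,fx=6,fy=6,interpolation=cv2.INTER_CUBIC); cv2.imwrite('pics/c6.png',cv2.convertScaleAbs(c,alpha=1.8))
d=np.load("w5.npz"); R=d["R"];p=d["p"]
T=lambda P:np.round((P-p)@R,4).tolist()
for z in(.150,.153): print(T(back(d,[(231,110),(285.5,110)],z)))
print(T(back(d,[(209.5,118),(313,118)],p[2]+.031)))
# side edges of the deck: left (120,0)-(155,280), right (395,0)-(366,285)
print(T(back(d,[(241,18),(335,5),(288,54)],.152)))
E
```

```text
[[-0.0237, -0.0714, 0.1032], [0.02, -0.0714, 0.1032]]
[[-0.0235, -0.0714, 0.1002], [0.0197, -0.0714, 0.1002]]
[[-0.0193, -0.0712, -0.031], [0.0187, -0.0712, -0.031]]
[[-0.0145, -0.136, 0.1012], [0.0536, -0.1443, 0.1012], [0.0206, -0.112, 0.1012]]
```

View pics/c6.png

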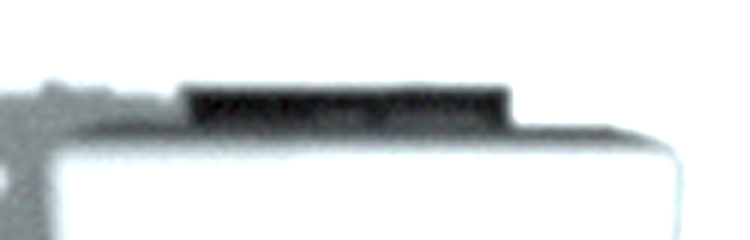

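The y position agrees. In x the slot is about 1 mm to tool -x, and the far end suggests about 0.6° more yaw. I'll correct both and descend to the mouth, then in slowly.

```bash
python3 -m creep '[[[-0.0008,0,0.01,-0.01],[0,0,0.01,0],[0,0,0.006,0],[0,0,0.003,0],[0,0,0.003,0],[0,0,0,0]]]'; python3 -m creep '[[[0,0,0.002,0],[0,0,0.002,0],[0,0,0.002,0],[0,0,0,0]]]'; python3 -m creep '[[[0,0,0.002,0],[0,0,0.002,0],[0,0,0.002,0],[0,0,0,0]]]'
```

```text
time: 7.8
tcp_pos: [0.5538, 0.1308, 0.2212]
tcp_rot: [[0.992, 0.127, -0.0], [0.127, -0.992, 0.0], [-0.0, -0.0, -1.0]]
wrist_force: [-0.7, 0.6, -3.9]
grip_width: 0.456
time: 8.3
tcp_pos: [0.5537, 0.1307, 0.2151]
tcp_rot: [[0.992, 0.127, -0.0], [0.127, -0.992, 0.0], [-0.0, -0.0, -1.0]]
wrist_force: [0.8, 0.4, -3.6]
grip_width: 0.461
time: 8.8
tcp_pos: [0.5536, 0.1307, 0.209]
tcp_rot: [[0.992, 0.127, -0.001], [0.127, -0.992, -0.0], [-0.001, -0.0, -1.0]]
wrist_force: [-0.6, -0.3, -3.4]
grip_width: 0.458
```

It is about 14 mm into the slot with no contact. I'll keep going gently toward the ejector plate.

```bash
python3 -m creep '[[[0,0,0.003,0],[0,0,0.003,0],[0,0,0.003,0],[0,0,0.003,0],[0,0,0,0]]]'; python3 -m creep '[[[0,0,0.003,0],[0,0,0.003,0],[0,0,0.003,0],[0,0,0,0]]]';  python3 -m creep '[[[0,0,0.002,0],[0,0,0.002,0],[0,0,0.002,0],[0,0,0,0]]]'
```

```text
time: 9.43
tcp_pos: [0.5536, 0.1307, 0.1969]
tcp_rot: [[0.992, 0.127, -0.001], [0.127, -0.992, 0.0], [-0.001, -0.0, -1.0]]
wrist_force: [-0.1, -0.1, -2.9]
grip_width: 0.459
time: 9.93
tcp_pos: [0.5535, 0.1307, 0.1879]
tcp_rot: [[0.992, 0.127, -0.001], [0.127, -0.992, 0.0], [-0.001, -0.0, -1.0]]
wrist_force: [0.9, -0.2, -3.6]
grip_width: 0.457
time: 10.42
tcp_pos: [0.5539, 0.1307, 0.1828]
tcp_rot: [[0.992, 0.127, 0.001], [0.127, -0.992, 0.0], [0.001, 0.0, -1.0]]
wrist_force: [-1.1, -0.4, 1.7]
grip_width: 0.462
```

It touched the ejector at TCP z≈0.1845, as expected (40 mm gap). The cassette is now guided 40 mm deep. The fingertips could reach the deck at small gaps, so I'll let go here and press on the cap top with shut fingers.

```bash
python3 -m creep '[[[0,0,0,0],[0,0,0,0],[0,0,0,0],[0,0,0,0]]]' 1; python3 -m creep '[[[0,0,-0.015,0],[0,0,-0.02,0],[0,0,-0.02,0],[0,0,0,0]]]'; python3 -m creep '[[[0,0,0,0],[0,0,0,0],[0,0,0,0],[0,0,0,0],[0,0,0,0],[0,0,0,0],[0,0,0,0]]]' 0
python3 - <<'E'
from station import r
import cv2
cv2.imwrite("pics/w6.png",r.get_image("wrist")[:,:,::-1])
s=r.get_image("scene")
cv2.imwrite("pics/s6.png",cv2.convertScaleAbs(cv2.resize(s[75:205,280:430,::-1],None,fx=4,fy=4,interpolation=cv2.INTER_CUBIC),alpha=1.6))
E
```

```text
time: 10.92
tcp_pos: [0.5538, 0.1307, 0.1823]
tcp_rot: [[0.992, 0.127, 0.0], [0.127, -0.992, 0.0], [0.0, -0.0, -1.0]]
wrist_force: [0.4, 0.4, -0.3]
grip_width: 1.002
time: 11.42
tcp_pos: [0.5551, 0.1308, 0.24]
tcp_rot: [[0.992, 0.127, 0.005], [0.127, -0.992, 0.0], [0.005, 0.0, -1.0]]
wrist_force: [-0.2, 0.4, -0.3]
grip_width: 1.001
time: 12.3
tcp_pos: [0.5538, 0.1307, 0.2373]
tcp_rot: [[0.992, 0.127, 0.0], [0.127, -0.992, 0.0], [0.0, -0.0, -1.0]]
wrist_force: [-0.2, 0.2, -0.2]
grip_width: -0.004
```

View pics/w6.png

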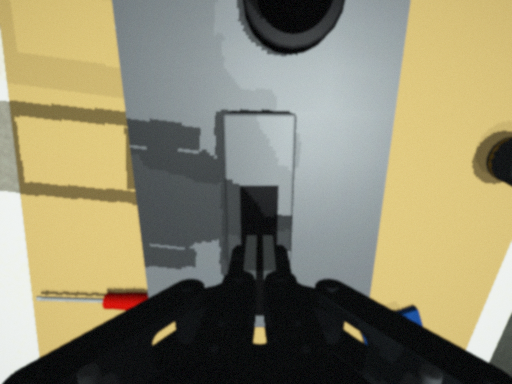

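View pics/s6.png

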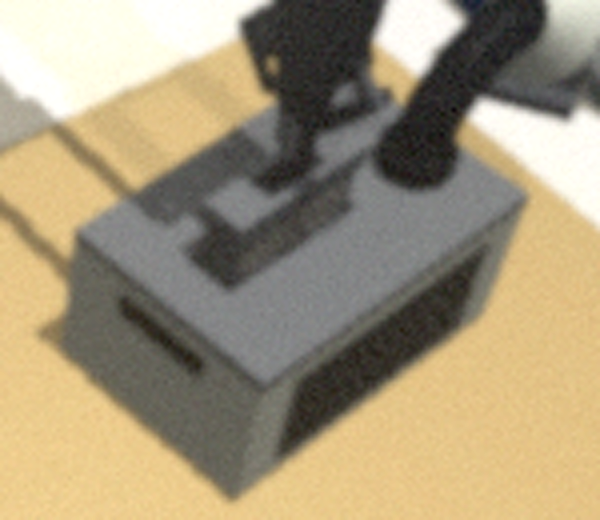

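The cassette stands upright in the slot, and the shut fingers are over the middle of its cap (wrist cap (224–296, 112)). I'll come down to contact, expecting z≈0.214.

```bash
python3 -m creep '[[[0,0,0.008,0],[0,0,0.008,0],[0,0,0.002,0],[0,0,0.002,0],[0,0,0,0]]]'; python3 -m creep '[[[0,0,0.002,0],[0,0,0.002,0],[0,0,0.002,0],[0,0,0,0]]]';  python3 -m creep '[[[0,0,0.003,0],[0,0,0.003,0],[0,0,0,0]]]'; python3 -m creep '[[[0,0,0.003,0],[0,0,0.003,0],[0,0,0,0]]]'
```

```text
time: 13.02
tcp_pos: [0.5539, 0.1307, 0.2174]
tcp_rot: [[0.992, 0.127, 0.0], [0.127, -0.992, 0.0], [0.0, -0.0, -1.0]]
wrist_force: [0.0, -0.4, -0.6]
grip_width: -0.001
time: 13.52
tcp_pos: [0.5539, 0.1307, 0.2113]
tcp_rot: [[0.992, 0.127, 0.0], [0.127, -0.992, 0.0], [0.0, -0.0, -1.0]]
wrist_force: [0.5, 0.4, 2.8]
grip_width: -0.002
time: 13.9
tcp_pos: [0.5538, 0.1307, 0.205]
tcp_rot: [[0.992, 0.127, -0.0], [0.127, -0.992, 0.0], [-0.0, -0.0, -1.0]]
wrist_force: [0.4, 1.0, 1.8]
grip_width: -0.003
time: 14.28
tcp_pos: [0.5538, 0.1307, 0.199]
tcp_rot: [[0.992, 0.127, -0.0], [0.127, -0.992, -0.0], [-0.0, -0.0, -1.0]]
wrist_force: [0.6, 0.3, 3.7]
grip_width: -0.004
```

```bash
python3 -m creep '[[[0,0,0.002,0],[0,0,0.002,0],[0,0,0.002,0],[0,0,0,0]]]'; python3 -m creep '[[[0,0,0.001,0],[0,0,0.001,0],[0,0,0.001,0],[0,0,0,0]]]'
```

```text
time: 14.78
tcp_pos: [0.5538, 0.1307, 0.1931]
tcp_rot: [[0.992, 0.127, -0.0], [0.127, -0.992, 0.0], [-0.0, -0.0, -1.0]]
wrist_force: [1.5, 0.6, 4.2]
grip_width: -0.001
time: 15.28
tcp_pos: [0.5538, 0.1307, 0.1902]
tcp_rot: [[0.992, 0.127, -0.0], [0.127, -0.992, 0.0], [-0.0, -0.0, -1.0]]
wrist_force: [1.0, -0.4, 3.7]
grip_width: 0.002
```

I'm near the possible trip range (gap ≈16 mm). From here I use small steps, and each further typed step only runs if the last measured force stayed low.

```bash
ok(){ awk '/tcp_pos/{z=$4}/force/{f=$4+0;print z,f}END{exit !(f<7)}'; }
python3 -m creep '[[[0,0,0.0005,0],[0,0,0,0]]]'|ok && python3 -m creep '[[[0,0,0.0005,0],[0,0,0,0]]]'|ok && python3 -m creep '[[[0,0,0.0005,0],[0,0,0,0]]]'|ok && python3 -m creep '[[[0,0,0.0005,0],[0,0,0,0]]]'|ok && python3 -m creep '[[[0,0,0.0005,0],[0,0,0,0]]]'|ok && python3 -m creep '[[[0,0,0.0005,0],[0,0,0,0]]]'|ok && python3 -m creep '[[[0,0,0.0005,0],[0,0,0,0]]]'|ok && python3 -m creep '[[[0,0,0.0005,0],[0,0,0,0]]]'|ok
```

```text
0.1898] 2.8
0.1892] 3.4
0.1887] 2.8
0.1882] 4.1
0.1878] 4.5
0.1873] 3.7
0.1868] 3.8
0.1865] 6.1
```

```bash
ok(){ awk '/tcp_pos/{z=$4}/force/{f=$4+0;print z,f}END{exit !(f<8)}'; }
python3 -m creep '[[[0,0,0,0]]]'|ok && python3 -m creep '[[[0,0,0.0003,0],[0,0,0,0]]]'|ok && python3 -m creep '[[[0,0,0.0003,0],[0,0,0,0]]]'|ok && python3 -m creep '[[[0,0,0.0003,0],[0,0,0,0]]]'|ok
```

```text
0.1865] 5.8
0.1863] 6.7
0.1862] 6.7
0.186] 8.1
```

The force is now climbing steeply (3.8 to 8.1 N over 0.6 mm of near-stalled travel), so this is the buffer below the latch. I'll add one more small step for margin, then let go.

```bash
python3 -m creep '[[[0,0,0.0004,0],[0,0,0,0]]]'; python3 -m creep '[[[0,0,0.0003,0],[0,0,0,0]]]'
```

```text
time: 18.4
tcp_pos: [0.5539, 0.1305, 0.1858]
tcp_rot: [[0.992, 0.127, 0.001], [0.127, -0.992, -0.0], [0.001, 0.0, -1.0]]
wrist_force: [-0.2, -0.7, 9.3]
grip_width: 0.001
time: 18.65
tcp_pos: [0.5539, 0.1305, 0.1857]
tcp_rot: [[0.992, 0.127, 0.001], [0.127, -0.992, -0.0], [0.001, 0.0, -1.0]]
wrist_force: [-1.3, -0.7, 11.0]
grip_width: -0.001
```

Clear buffer contact at 11 N, well under 20 N. I'll release upward smoothly and watch where the force vanishes, then look.

```bash
python3 -m creep '[[[0,0,-0.002,0],[0,0,-0.002,0],[0,0,-0.002,0]]]'; python3 -m creep '[[[0,0,-0.003,0],[0,0,-0.003,0],[0,0,0,0]]]'; python3 -m creep '[[[0,0,-0.01,0],[0,0,-0.03,0],[0,0,-0.02,0],[0,0,0,0],[0,0,0,0]]]'
python3 - <<'E'
from station import r
import cv2
cv2.imwrite("pics/w7.png",r.get_image("wrist")[:,:,::-1])
s=r.get_image("scene")
cv2.imwrite("pics/s7.png",cv2.convertScaleAbs(cv2.resize(s[75:205,280:430,::-1],None,fx=4,fy=4,interpolation=cv2.INTER_CUBIC),alpha=1.6))
E
```

```text
time: 19.02
tcp_pos: [0.5537, 0.1307, 0.1906]
tcp_rot: [[0.992, 0.127, -0.0], [0.127, -0.992, 0.0], [-0.0, -0.0, -1.0]]
wrist_force: [1.9, -0.6, 3.8]
grip_width: 0.002
time: 19.4
tcp_pos: [0.5539, 0.1307, 0.197]
tcp_rot: [[0.992, 0.127, 0.0], [0.127, -0.992, 0.0], [0.0, 0.0, -1.0]]
wrist_force: [0.1, 0.7, 3.4]
grip_width: 0.001
time: 20.02
tcp_pos: [0.5531, 0.1307, 0.2557]
tcp_rot: [[0.992, 0.127, -0.002], [0.127, -0.992, -0.0], [-0.002, -0.0, -1.0]]
wrist_force: [-0.8, -0.3, -1.1]
grip_width: -0.002
```

View pics/w7.png

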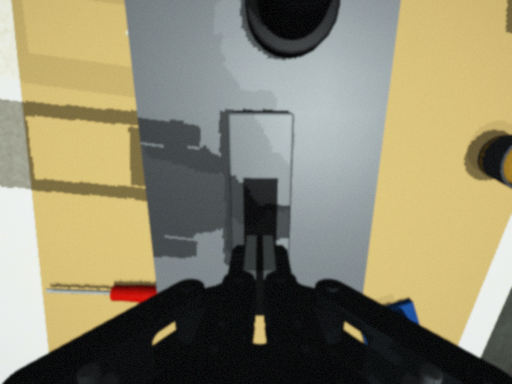

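View pics/s7.png

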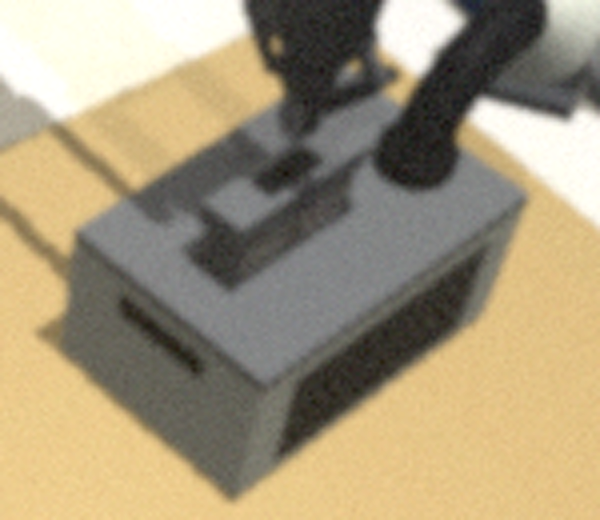

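It popped back up: the cap stands as high as before, and there was still 3.4 N at z=0.197. So I press again, going a little deeper into the resistance, still under 20 N.

```bash
ok(){ awk '/tcp_pos/{z=$4}/force/{f=$4+0;print z,f}END{exit !(f<7)}'; }
python3 -m creep '[[[0,0,0.02,0],[0,0,0.014,0],[0,0,0.003,0],[0,0,0.003,0],[0,0,0.004,0],[0,0,0.004,0],[0,0,0.004,0],[0,0,0.004,0],[0,0,0.004,0],[0,0,0.004,0],[0,0,0,0]]]'|ok && python3 -m creep '[[[0,0,0.001,0],[0,0,0.001,0],[0,0,0,0]]]'|ok && python3 -m creep '[[[0,0,0.0008,0],[0,0,0,0]]]'|ok
```

```text
0.1923] 3
0.1907] 4
0.1899] 5.1
```

```bash
ok(){ awk '/tcp_pos/{z=$4}/force/{f=$4+0;print z,f}END{exit !(f<8)}'; }
python3 -m creep '[[[0,0,0.0008,0],[0,0,0,0]]]'|ok && python3 -m creep '[[[0,0,0.0008,0],[0,0,0,0]]]'|ok && python3 -m creep '[[[0,0,0.0006,0],[0,0,0,0]]]'|ok && python3 -m creep '[[[0,0,0.0005,0],[0,0,0,0]]]'|ok && python3 -m creep '[[[0,0,0.0005,0],[0,0,0,0]]]'|ok && python3 -m creep '[[[0,0,0.0005,0],[0,0,0,0]]]'|ok
```

```text
0.189] 3.5
0.1883] 4.9
0.1877] 3.5
0.1872] 3.9
0.1867] 4.6
0.1865] 6
```

The resistance starts at the same depth (z≈0.1866), so it is a real stop and not jamming. I'll push a little further into it.

```bash
ok(){ awk '/tcp_pos/{z=$4}/force/{f=$4+0;print z,f}END{exit !(f<11.5)}'; }
python3 -m creep '[[[0,0,0.0006,0],[0,0,0,0]]]'|ok && python3 -m creep '[[[0,0,0.0005,0],[0,0,0,0]]]'|ok && python3 -m creep '[[[0,0,0.0005,0],[0,0,0,0]]]'|ok && python3 -m creep '[[[0,0,0.0004,0],[0,0,0,0]]]'|ok &&  python3 -m creep '[[[0,0,0.0004,0],[0,0,0,0]]]'|ok
```

```text
0.1862] 6.8
0.186] 8.7
0.1858] 9.9
0.1856] 12
```

```bash
python3 -m creep '[[[0,0,0.0006,0],[0,0,0,0]]]'; python3 -m creep '[[[0,0,-0.002,0],[0,0,-0.002,0],[0,0,-0.002,0],[0,0,-0.002,0],[0,0,-0.002,0],[0,0,0,0]]]'; python3 -m creep '[[[0,0,-0.003,0],[0,0,-0.003,0],[0,0,0,0]]]'; python3 -m creep '[[[0,0,-0.003,0],[0,0,0,0]]]'
```

```text
time: 24.88
tcp_pos: [0.5544, 0.1305, 0.1854]
tcp_rot: [[0.992, 0.127, 0.003], [0.127, -0.992, -0.0], [0.002, 0.001, -1.0]]
wrist_force: [-2.0, -1.7, 12.8]
grip_width: -0.0
time: 25.62
tcp_pos: [0.5538, 0.1307, 0.1938]
tcp_rot: [[0.992, 0.127, 0.0], [0.127, -0.992, 0.0], [0.0, -0.0, -1.0]]
wrist_force: [0.9, -0.5, 4.1]
grip_width: -0.002
time: 26.0
tcp_pos: [0.5538, 0.1307, 0.1999]
tcp_rot: [[0.992, 0.127, 0.0], [0.127, -0.992, -0.0], [0.0, 0.0, -1.0]]
wrist_force: [-0.7, -0.4, 3.8]
grip_width: 0.004
time: 26.25
tcp_pos: [0.5538, 0.1307, 0.2029]
tcp_rot: [[0.992, 0.127, 0.0], [0.127, -0.992, 0.0], [0.0, 0.0, -1.0]]
wrist_force: [0.3, -0.9, 3.2]
grip_width: 0.002
```

It popped up again, although the stop is at a repeatable depth. Before forcing further I'll find out what the stop is: the moment and pictures just above it and at it.

```bash
python3 -m creep '[[[0,0,0.004,0],[0,0,0.004,0],[0,0,0.004,0],[0,0,0.003,0],[0,0,0,0]]]'
python3 - <<'E'
from station import r
o=r.get_obs();print(o["tcp_pos"],o["wrist_force"],o["moment"],o["q"])
E
python3 -m creep '[[[0,0,0.001,0],[0,0,0.001,0],[0,0,0.0005,0],[0,0,0,0]]]'
python3 - <<'E'
from station import r
import cv2,numpy as np
o=r.get_obs();print(o["tcp_pos"],o["wrist_force"],o["moment"])
ci=r.camera_info("wrist");np.savez("w8.npz",mtx=ci["mtx"],view=ci["view"],p=o["tcp_pos"],R=o["tcp_rot"])
cv2.imwrite("pics/w8.png",r.get_image("wrist")[:,:,::-1])
s=r.get_image("scene")
cv2.imwrite("pics/s8.png",cv2.convertScaleAbs(cv2.resize(s[45:205,270:450,::-1],None,fx=4,fy=3.7,interpolation=cv2.INTER_CUBIC),alpha=1.6))
E
```

```text
time: 26.88
tcp_pos: [0.5538, 0.1307, 0.1873]
tcp_rot: [[0.992, 0.127, -0.0], [0.127, -0.992, 0.0], [-0.0, -0.0, -1.0]]
wrist_force: [-0.3, -0.5, 3.7]
grip_width: -0.0
[0.55375559 0.13068536 0.18725509] [-0.31541741 -0.54783707  3.72783932] [0.00336    0.00067329 0.04462828] [ 3.57493727e-02  3.25067532e-01  1.55418766e+00  2.86244072e-05
  1.26268353e+00 -9.12367358e-02]
time: 27.38
tcp_pos: [0.554, 0.1306, 0.186]
tcp_rot: [[0.992, 0.127, 0.001], [0.127, -0.992, -0.0], [0.001, 0.0, -1.0]]
wrist_force: [-1.3, -0.6, 8.9]
grip_width: 0.001
[0.55398358 0.13059311 0.18600057] [-1.34491851 -0.61945694  8.87401269] [-0.0951993   0.30231732  0.02111802]
```

View pics/w8.png

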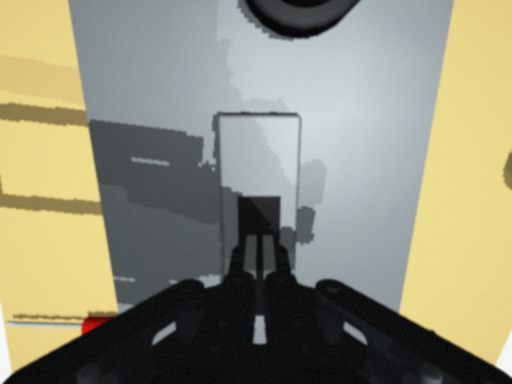

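View pics/s8.png

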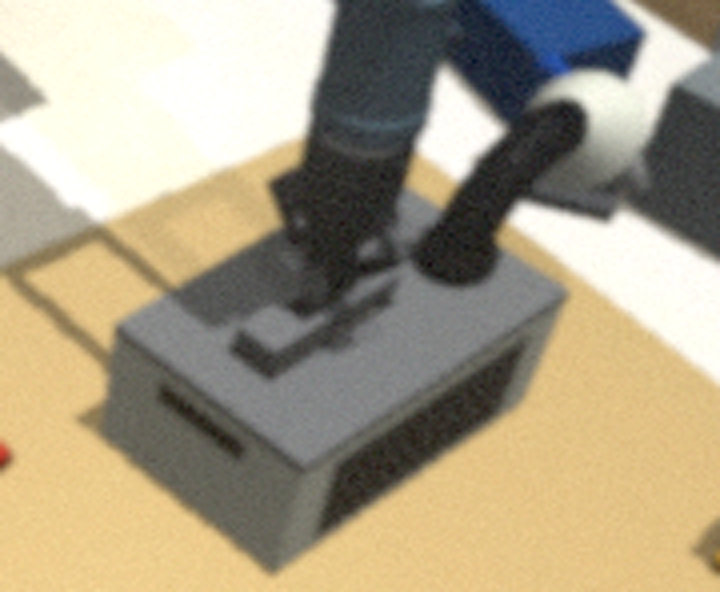

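Nothing else is touching. The moment fits a pure tip load, and the cap stands ≈12 mm above the deck, so this is the buffer. The earlier presses evidently stopped just short of a full trip. I'll go on in small gated steps to about 16 N, keeping margin under 20 N.

```bash
ok(){ awk -v m=$1 '/tcp_pos/{z=$4}/force/{f=$4+0;print z,f}END{exit !(f<m)}'; }
python3 -m creep '[[[0,0,0.0008,0],[0,0,0,0]]]'|ok 13 && python3 -m creep '[[[0,0,0.0005,0],[0,0,0,0]]]'|ok 14.5 && python3 -m creep '[[[0,0,0.0004,0],[0,0,0,0]]]'|ok 15.3 && python3 -m creep '[[[0,0,0.0003,0],[0,0,0,0]]]'|ok 15.3
```

```text
0.1857] 11.1
0.1855] 12.8
0.1853] 13.9
0.1852] 14.6
```

```bash
ok(){ awk -v m=$1 '/tcp_pos/{z=$4}/force/{f=$4+0;print z,f}END{exit !(f<m)}'; }
python3 -m creep '[[[0,0,0.0003,0],[0,0,0,0]]]'|ok 15.6 && python3 -m creep '[[[0,0,0.0002,0],[0,0,0,0]]]'|ok 16; python3 -m creep '[[[0,0,-0.004,0],[0,0,-0.004,0],[0,0,-0.004,0],[0,0,0,0]]]'; python3 -m creep '[[[0,0,-0.003,0],[0,0,0,0]]]'
```

```text
0.1851] 15.1
0.185] 15.6
time: 29.48
tcp_pos: [0.5538, 0.1307, 0.1948]
tcp_rot: [[0.992, 0.127, 0.0], [0.127, -0.992, -0.0], [0.0, 0.0, -1.0]]
wrist_force: [-0.2, -1.0, 4.8]
grip_width: 0.002
time: 29.72
tcp_pos: [0.5538, 0.1307, 0.1977]
tcp_rot: [[0.992, 0.127, 0.0], [0.127, -0.992, -0.0], [0.0, 0.0, -1.0]]
wrist_force: [-0.1, 0.4, 3.1]
grip_width: 0.002
```

It still pops up. Before another press, I'll check from the picture at the stop whether the cap sat level (no camera call needed).

```bash
python3 - <<'E'
import cv2
from h import *
d=np.load("w8.npz");R=d["R"];p=d["p"]
for dz in(-.004,-.002,0,.002,.004):
    P=[p+R@np.array([x-.0005,-.0712,-dz]) for x in(-.02,.02)]
    print(dz,np.round(proj(d,P),1).tolist())
a=cv2.imread('pics/w8.png'); cv2.imwrite('pics/c8.png',cv2.convertScaleAbs(cv2.resize(a[95:285,195:325],None,fx=4,fy=3.1,interpolation=cv2.INTER_CUBIC),alpha=1.7))
E
```

```text
-0.004 [[218.8, 114.7], [302.0, 114.7]]
-0.002 [[218.3, 114.8], [302.6, 114.9]]
0 [[217.7, 115.0], [303.2, 115.0]]
0.002 [[217.1, 115.1], [303.8, 115.2]]
0.004 [[216.5, 115.3], [304.5, 115.4]]
```

View pics/c8.png

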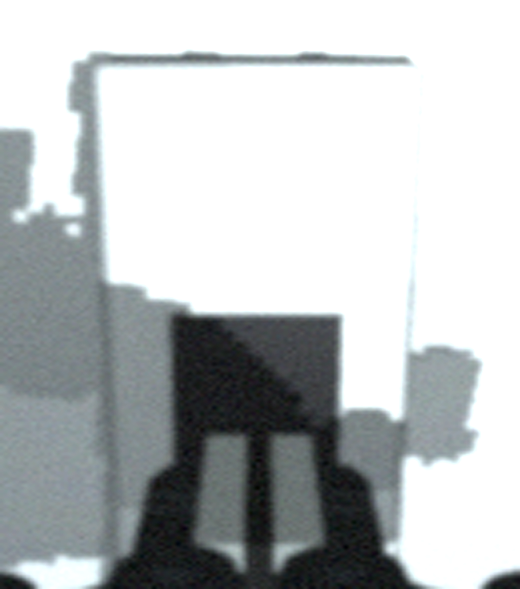

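```bash
python3 - <<'E'
import cv2
from h import *
a=cv2.imread('pics/w7.png'); cv2.imwrite('pics/c7.png',cv2.convertScaleAbs(cv2.resize(a[95:255,210:310],None,fx=5,fy=3.7,interpolation=cv2.INTER_CUBIC),alpha=1.7))
for n in ('w5','w6','w7','w8'):
    g=cv2.cvtColor(cv2.imread(f'pics/{n}.png'),cv2.COLOR_BGR2GRAY).astype(int)
    for row in (122,126,135,145): print(n,row,[ (c,int(g[row,c+1]-g[row,c-1])) for c in range(200,320) if abs(g[row,c+1]-g[row,c-1])>18])
E
```

```text
w5 122 [(200, -28), (201, -20), (207, 23), (208, 31), (209, 30), (210, 21), (310, -23), (311, -30), (312, -20), (313, 19), (314, 51), (315, 37)]
w5 126 [(200, -40), (201, -32), (207, 24), (208, 36), (209, 41), (210, 24), (310, -35), (311, -41), (312, -25), (314, 47), (315, 40)]
w5 135 [(207, 24), (208, 40), (209, 37), (210, 26), (309, -24), (310, -40), (311, -45), (313, 51), (314, 44)]
w5 145 [(201, -32), (202, -31), (207, 19), (208, 30), (209, 34), (210, 30), (211, 22), (309, -31), (310, -41), (311, -25), (313, 46), (314, 36)]
w6 122 [(214, -51), (215, -57), (216, -21), (222, 23), (223, 38), (224, 44), (225, 35), (292, -20), (293, -35), (294, -34), (296, 41), (297, 31)]
w6 126 [(213, -28), (214, -50), (215, -43), (216, -20), (223, 36), (224, 49), (225, 34), (292, -27), (293, -40), (294, -29), (296, 46), (297, 28)]
w6 135 [(200, 40), (201, 25), (213, -22), (214, -38), (215, -36), (216, -27), (223, 30), (224, 48), (225, 45), (226, 27), (292, -31), (293, -45), (294, -21), (295, 26), (296, 32)]
w6 145 [(200, 39), (214, -29), (215, -48), (216, -45), (223, 27), (224, 46), (225, 41), (226,
[... 656 characters left out ...]
, (289, -19), (290, -30), (291, -32), (293, 35), (294, 31)]
w8 122 [(210, -21), (211, -51), (212, -56), (213, -32), (217, 21), (218, 43), (219, 51), (220, 38), (297, -27), (298, -36), (299, -33), (301, 46), (302, 40)]
w8 126 [(210, -22), (211, -55), (212, -51), (213, -21), (217, 19), (218, 41), (219, 50), (220, 39), (297, -29), (298, -42), (299, -30), (301, 42), (302, 33)]
w8 135 [(213, -23), (214, -57), (215, -55), (216, -30), (218, 31), (219, 48), (220, 50), (221, 28), (297, -36), (298, -48), (300, 42), (301, 43)]
w8 145 [(202, 40), (203, 60), (204, 37), (212, -23), (213, -57), (214, -55), (215, -25), (218, 28), (219, 48), (220, 48), (221, 31), (297, -42), (298, -38), (300, 40), (301, 40)]
```

View pics/c7.png

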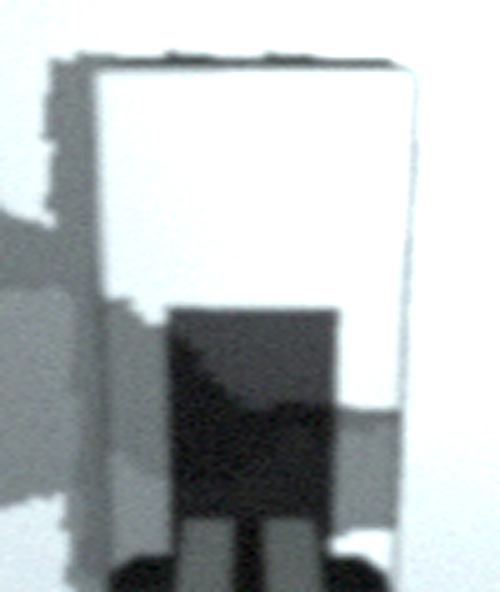

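The far end may sit 2 mm low, which is within the noise. I'll try one smooth press without dwelling at the stop, to about the same depth (~10 N expected), then straight off.

```bash
python3 -m creep '[[[0,0,0.004,0],[0,0,0.004,0],[0,0,0.003,0],[0,0,0.002,0]]]'; python3 -m creep '[[[0,0,-0.005,0],[0,0,-0.006,0],[0,0,0,0]]]'
```

```text
time: 30.22
tcp_pos: [0.5541, 0.1304, 0.1853]
tcp_rot: [[0.992, 0.127, 0.001], [0.127, -0.992, -0.0], [0.001, 0.001, -1.0]]
wrist_force: [-2.0, -0.6, 15.2]
grip_width: -0.001
time: 30.6
tcp_pos: [0.5538, 0.1307, 0.196]
tcp_rot: [[0.992, 0.127, 0.0], [0.127, -0.992, -0.0], [0.0, 0.0, -1.0]]
wrist_force: [-0.3, 1.5, 4.5]
grip_width: -0.001
```

Same result (15 N at the stop, then it popped). So I suspect that pressing at one point lets the cassette tilt and bind above the real trip. I'll grip the cap instead, keeping it upright with fingertips just about at the cap's underside, and press it that way.

```bash
python3 -m creep '[[[0,0,-0.02,0],[0,0,-0.02,0]]]'; python3 -m creep '[[[0,0,0,0],[0,0,0,0],[0,0,0,0],[0,0,0.008,0],[0,0,0.02,0],[0,0,0.02,0],[0,0,0,0]]]' 1;  python3 -m creep '[[[0,0,0,0],[0,0,0,0],[0,0,0,0],[0,0,0,0]]]' 0
```

```text
time: 30.85
tcp_pos: [0.553, 0.1307, 0.2348]
tcp_rot: [[0.992, 0.127, -0.003], [0.127, -0.992, -0.0], [-0.003, -0.0, -1.0]]
wrist_force: [-0.3, -0.7, -0.2]
grip_width: -0.002
time: 31.72
tcp_pos: [0.5522, 0.1306, 0.1853]
tcp_rot: [[0.992, 0.127, -0.005], [0.127, -0.992, -0.0], [-0.005, -0.0, -1.0]]
wrist_force: [0.6, 0.6, -0.4]
grip_width: 0.995
time: 32.22
tcp_pos: [0.5542, 0.1307, 0.1884]
tcp_rot: [[0.992, 0.127, 0.001], [0.127, -0.992, 0.0], [0.001, 0.0, -1.0]]
wrist_force: [-1.0, -0.7, 2.6]
grip_width: 0.458
```

```bash
ok(){ awk -v m=$1 '/tcp_pos/{z=$4}/force/{f=$4+0;print z,f}END{exit !(f<m)}'; }
python3 -m creep '[[[0,0,0.004,0],[0,0,0.005,0],[0,0,0.005,0],[0,0,0.005,0],[0,0,0.004,0],[0,0,0,0]]]'|ok 7 && python3 -m creep '[[[0,0,0.001,0],[0,0,0.001,0],[0,0,0,0]]]'|ok 7 && python3 -m creep '[[[0,0,0.001,0],[0,0,0,0]]]'|ok 7 && python3 -m creep '[[[0,0,0.001,0],[0,0,0,0]]]'|ok 7
```

```text
0.1643] 3.1
0.1628] 3.7
0.1617] 4.4
0.1606] 2.6
```

It is past the former stop depth with no rise in force. Continuing in gated steps.

```bash
ok(){ awk -v m=$1 '/tcp_pos/{z=$4}/force/{f=$4+0;print z,f}END{exit !(f<m)}'; }
python3 -m creep '[[[0,0,0.0008,0],[0,0,0,0]]]'|ok 6 && python3 -m creep '[[[0,0,0.0008,0],[0,0,0,0]]]'|ok 6 && python3 -m creep '[[[0,0,0.0008,0],[0,0,0,0]]]'|ok 6 && python3 -m creep '[[[0,0,0.0008,0],[0,0,0,0]]]'|ok 6
```

```text
0.1599] 4.3
0.1592] 2.7
0.1584] 4.8
0.158] 7.1
```

```bash
ok(){ awk -v m=$1 '/time/{t=$2}/tcp_pos/{z=$4}/force/{f=$4+0;print t,z,f}END{exit !(f<m)}'; }
python3 -m creep '[[[0,0,0.0008,0],[0,0,0,0]]]'|ok 10.5 && python3 -m creep '[[[0,0,0.0006,0],[0,0,0,0]]]'|ok 12 && python3 -m creep '[[[0,0,0.0006,0],[0,0,0,0]]]'|ok 13 && python3 -m creep '[[[0,0,0.0004,0],[0,0,0,0]]]'|ok 13
```

```text
35.1 0.1575] 9.9
35.35 0.1573] 11.4
35.6 0.157] 13.5
```

```bash
python3 -m creep '[[[0,0,0,0],[0,0,0,0],[0,0,0,0]]]' 1
python3 - <<'E'
from station import r
import cv2
s=r.get_image("scene")
cv2.imwrite("pics/s9.png",cv2.convertScaleAbs(cv2.resize(s[75:205,280:430,::-1],None,fx=4,fy=4,interpolation=cv2.INTER_CUBIC),alpha=1.6))
cv2.imwrite("pics/w9.png",r.get_image("wrist")[:,:,::-1])
E
```

```text
time: 35.98
tcp_pos: [0.5527, 0.1307, 0.1543]
tcp_rot: [[0.992, 0.127, -0.003], [0.127, -0.992, -0.0], [-0.003, -0.0, -1.0]]
wrist_force: [0.3, 0.3, -0.1]
grip_width: 0.999
```

View pics/s9.png

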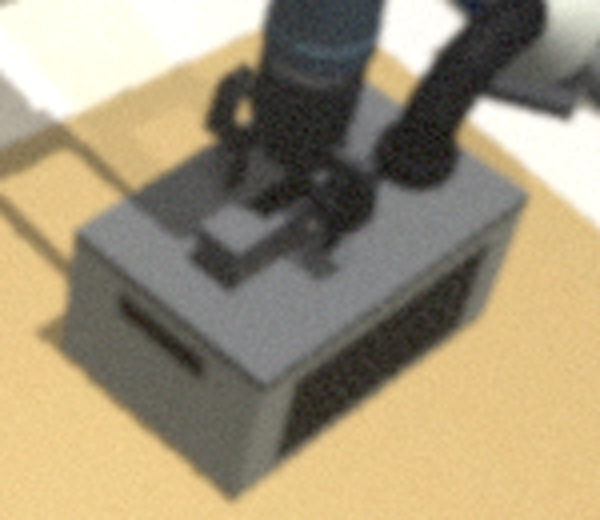

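View pics/w9.png

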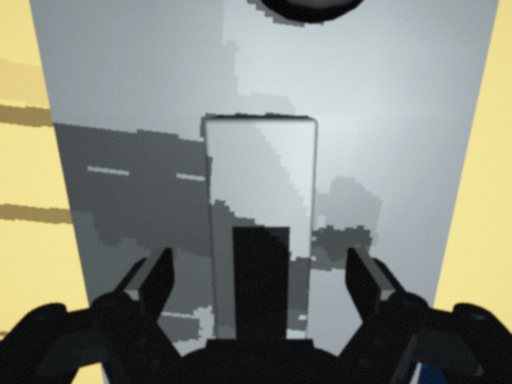

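After letting go, the cap top is at about z 0.187, well below the popped-up 0.214, with zero force on the tool. It seems to have latched. I'll retreat straight up and check again.

```bash
python3 -m creep '[[[0,0,-0.01,0],[0,0,-0.03,0],[0,0,-0.04,0],[0,0,-0.04,0],[0,0,0,0],[0,0,0,0]]]' 1
python3 - <<'E'
from station import r
import cv2,numpy as np
o=r.get_obs();ci=r.camera_info("wrist");np.savez("w10.npz",mtx=ci["mtx"],view=ci["view"],p=o["tcp_pos"],R=o["tcp_rot"])
w=r.get_image("wrist");cv2.imwrite("pics/w10.png",w[:,:,::-1])
s=r.get_image("scene")
cv2.imwrite("pics/s10.png",cv2.convertScaleAbs(cv2.resize(s[75:205,280:430,::-1],None,fx=4,fy=4,interpolation=cv2.INTER_CUBIC),alpha=1.6))
cv2.imwrite("pics/sfull.png",s[:,:,::-1])
print(o["time"])
g=cv2.cvtColor(w,cv2.COLOR_RGB2GRAY).astype(int)
for row in (126,135,145): print(row,[ (c,int(g[row,c+1]-g[row,c-1])) for c in range(215,310) if abs(g[row,c+1]-g[row,c-1])>18])
E
```

```text
time: 36.83
tcp_pos: [0.5535, 0.1307, 0.2754]
tcp_rot: [[0.992, 0.127, -0.0], [0.127, -0.992, 0.0], [-0.0, -0.0, -1.0]]
wrist_force: [0.0, 0.1, -0.8]
grip_width: 0.999
36.825
126 [(226, -20), (227, -45), (228, -46), (229, -22), (233, 35), (234, 53), (235, 29), (283, -25), (284, -43), (287, 26)]
135 [(225, -23), (226, -50), (227, -44), (233, 31), (234, 45), (235, 40), (283, -26), (284, -37), (286, 20)]
145 [(226, -19), (227, -46), (228, -42), (229, -22), (233, 26), (234, 46), (235, 40), (283, -23), (284, -29), (286, 28), (287, 21)]
```

View pics/s10.png

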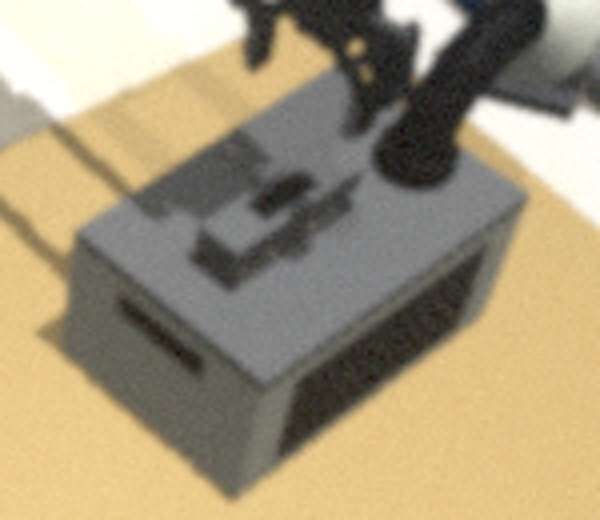

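View pics/w10.png

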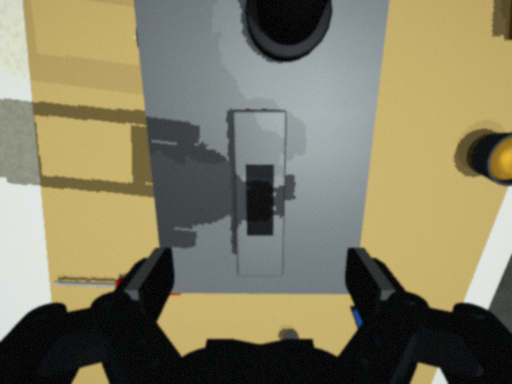

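View pics/sfull.png

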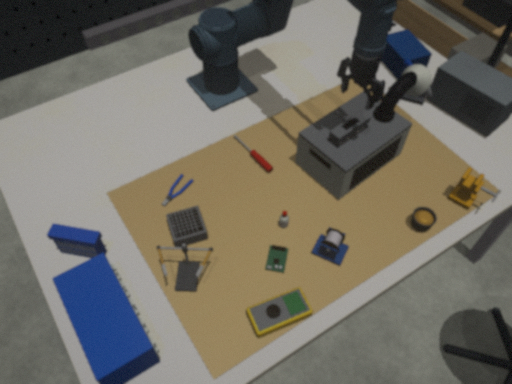

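The cap stays down. Its top is at z≈0.189 in both views, 0.85 s apart (gap ≈15–17 mm, against 40 mm when popped up), and it sits level and square in the slot. The gripper is clear and the bystanders look untouched, so I'm handing in.

```bash
python3 - <<'E'
from station import r
print(r.finish_job(), r.get_obs()["time"])
E
```

```text
the job is handed in; nothing more can be done
the job is handed in; nothing more can be done
```

The grey cassette is in the extractor slot and looks latched. After I let go, the cap top stayed at about z 0.189 in two wrist views 0.85 s apart, a gap of roughly 15–17 mm; popped up, it stands at about 0.214. I handed the job in shortly after t = 36.8 s.

- **Presses:** four presses on the cap top with shut fingers met a firm stop at 11–15.6 N, and each time the cassette popped back up. I then gripped the cap and pressed to 13.5 N, and that press held. The highest wrist force I read while pressing was 15.6 N, but it was only sampled at the end of each call.
- **Unexplained:** I don't know why the first four failed. I suspect the cassette tilted and bound when pressed at one point. The stop depths from the two methods differed by about 2–3 mm, which is within my measuring error.
- **Last checks:** the tool read about zero force with the fingers open and clear of the cassette. The final scene picture shows the other items where they were, judged by eye. The gap is estimated from cap width in the image after adding about 3 mm for a known offset, so trust it to 2–3 mm. I did not test the latch by touching it again.

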